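Load a heat sink into the drying oven with tongs

TASK

Take the tongs from their stand and use them, never the bare fingers, to fetch the finned heat sink from under the wire shelf of the parts rack and lay it flat on its base inside the oven tray without dropping it. Then put the tongs back upright in the socket of their stand, and push the tray straight into the drying oven until its front plate is fully home against the oven's face. Leave the other things where they are.

Things in the scene. Friction and masses are not known exactly. Their poses are not given: they have to be found in the camera images.
- tongs: Sprung steel tongs, 152 mm tall, 85 g, standing jaws-down in their stand. Origin midway between the jaw tips, lowest point; z runs up to the pivot at 150 mm, y is the closing line, x across the blades. Jaws: lowest 45 mm, flat, 16 mm wide, 5 mm thick; open gap 47 mm at the tips (56 mm outside). The frame is fixed to one arm: it leans 0.08 rad about x when closed on 24 mm.
- tongs_grip (a point): Point to grip, on the tongs' axis 115 mm above the jaw tips. Flat black paddles 18 mm wide, from 90 to 140 mm up; squeeze them from outside along y. Width over them here: 49 mm open, 43 mm with the jaws 24 mm apart. The spring pushes back with 5 N (open) to 7 N (closed); a quarter of any finger force beyond that arrives at the jaws.
- stand: Tongs stand, fixed: steel base 90 x 110 x 8 mm with a black open-topped socket, inside 25 mm (x) by 64 mm (y), walls 6 mm, rim at z 56 mm. Origin at the centre of the underside, axes as those of the resting tongs.
- stand_in (a point): Centre of the socket's floor, 8 mm above the table; the tongs' origin stands here at rest.
- heatsink: Finned aluminium heat sink lying on its base: 64 mm long (x), 24 mm wide (y, the width to squeeze), 30 mm tall, four fins along x, about 70 g. Origin at the centre of its underside, z up. It lies on the rack's deck in one of three places 80 mm apart, x pointing into the rack.
- rack: Fixed parts rack 300 mm wide (y). Origin on the table below the middle of the shelf's front edge; +x points into the rack, roughly to the robot's right: it opens towards the middle of the table. Deck top z 40 mm, x -30 to 135. Wire-grid shelf above: z 180 to 192 mm, x 0 to 135, front lip to z 220; posts only at the back corners. Things on the deck stand at x about 60 mm, y about -80, 0, 80 mm.
- tray: Loose steel tray on the oven's landing. Origin at the centre of its underside, +x towards the oven, z up. Pan 120 (x) x 118 (y) mm, walls 22 mm tall, 3 mm thick, inner floor at z 3 mm. Front plate on the robot's side: 150 mm wide (y), x -66 to -60 mm, z 14 to 66 mm, with a bar handle, 8 mm thick, 80 mm long (y), centred at x -116, z 40 mm; push on it.
- oven: Fixed white drying oven, 240 deep, 290 wide, 150 mm tall. Origin on the table under the middle of its front face; +x points into it. A 12 mm thick landing with 10 mm side guides (3 mm play) starts at x -210 mm. Opening 134 mm wide, z 12 to 66 mm. With the tray home its plate lies on the face and its origin is at x 60, y 0, z 12 mm.
- capacitor: Bystander on the rack deck: upright round aluminium can, 34 mm diameter, 58 mm tall. Origin at its underside.
- module: Bystander on the rack deck: plain flat aluminium block 60 x 32 x 22 mm with three studs. Origin at its underside.
- meter: Bystander: black hand multimeter lying flat, 75 x 150 x 35 mm. Origin at its underside.
- driver: Bystander: screwdriver lying on the table. Origin at its underside.
- reel: Bystander: grey empty wire reel, 64 mm diameter, 46 mm tall. Origin at its underside.
- flux: Bystander: amber bottle, 56 mm diameter, 120 mm tall. Origin at its underside.
There are look-alikes about, which are no part of the job. Of the things like the tongs, leave any that is yellow; of the rest the larger one is meant.

How it is judged (in metres and radians):
On the way, in this order (a step that is already met when the one before it is completed fails the run):
1. the heat sink is lifted in the tongs, more than 10 mm above deck height (height (world z) of heatsink above 0.05 m and contact force between tongs and heatsink above 0.3 N), for 0.2 s.
2. the heat sink lies on its base inside the tray, let go by the tongs (x of heatsink in the frame of tray between -0.05 and 0.05 m and y of heatsink in the frame of tray between -0.05 and 0.05 m and z of heatsink in the frame of tray between -0.002 and 0.01 m and angle between heatsink's own z axis and vertical below 0.15 rad and linear speed of heatsink below 0.02 m/s and contact force between tongs and heatsink below 0.1 N), for 0.2 s.
At the end, for the whole second after the job is handed in: Heat sink still on its base inside the tray (within 7 mm of the floor, tilt under 0.15 rad, within 50 mm of centre on each axis); tray home within 4 mm, square within 0.06 rad; tongs still in the socket (within 20 mm of centre, 12 mm of its floor, tilt under 0.2 rad) (x of heatsink in the frame of tray between -0.05 and 0.05 m and y of heatsink in the frame of tray between -0.05 and 0.05 m and z of heatsink in the frame of tray between -0.002 and 0.01 m and angle between heatsink's own z axis and vertical below 0.15 rad and linear speed of each of heatsink, tray below 0.02 m/s and x of tray in the frame of oven above 0.056 m and angle between the x axis of tray and the x axis of oven, either way round below 0.06 rad and horizontal distance between tongs and stand_in below 0.02 m and z of tongs in the frame of stand below 0.02 m and angle between tongs's own z axis and vertical below 0.2 rad and linear speed of tongs below 0.03 m/s); the robot touches nothing.
It fails at once if the bare fingers touch the heat sink (contact force between the fingers and heatsink above 0.5 N).
It fails at once if the heat sink is dropped towards the tray from more than 25 mm above its floor (contact force between anything else and heatsink below 0.01 N and z of heatsink in the frame of tray above 0.028 m and horizontal distance between heatsink and tray below 0.08 m).
It fails at once if another thing (capacitor, module, meter, screwdriver, reel or bottle) is moved more than 25 mm (distance of any of capacitor, module, meter, driver, reel, flux from where it was at the start of the episode above 0.025 m).
It also fails if it takes over 72 s, if anything falls off the work surface, if the arm or the gripper's body presses on something with over 40 N, if the wrist force passes 120 N, or if a joint passes its speed limit or range.

ROBOT

A 6-joint arm with a two-finger parallel gripper is mounted at the origin on the work surface. World frame = base frame: x ahead of the robot, y to its left, z up, the work surface at z = 0. Lengths are in m, angles in degrees, forces in N, time in s.
With the tool pointing down it reaches from about 0.4 to 0.825 m from the base axis. Payload 7 kg.
Tool frame: the origin (TCP) lies between the finger pads; the fingertips stand arm.finger_overhang ahead of it and the grasp point (between the pads) lies 8 mm behind it (arm.finger_overhang is the distance from the TCP to the fingertips, in m); z points along the fingers, y is the line along which they close (so a half turn about z gives the same grasp; the last joint's range is limited). The gripper opens to 88 mm and grips with 3 to 60 N. Pads are 19 mm wide; open, the fingers measure 130 mm over their backs; the gripper's body (78 mm by 193 mm) begins 47 mm behind the grasp point.
Start: joints at [89.444, 20.546, 0.682, 0, -70.136, -16.507], TCP at [0.198, 0.645, 0.238] pointing down, gripper open.
Joint ranges: [-176.03, 176.03], [-82.01, 121.73], [-58.28, 71.71], [-173.87, 95.51], [-174.79, -0.11], [-173.66, 173.66]. Speed limits (degrees/s): [136.94, 136.94, 172.46, 180, 180, 180].

INTERFACE

Orientations are given as a 3x3 rotation matrix whose columns are the frame's x, y, z axes.
In Python, from bench import arm, snapshot, ticket gives the robot as it stands. The module is installed in compiled form; this text tells all that it offers.
- The arm moves only by the tool jog_arm, never from a script. Its argument "deltas" is text: rows parted by semicolons, each of 5 numbers parted by spaces: the gripper's target within -1 to 1 (shut at 1, half-way at 0, fully open at -1), then the shift along the world's x, y, z in mm, then the turn about the world's z in rad. A call has 1 to 20 rows; each row is the pose to reach, as a shift and turn from the pose commanded when the call began; what a row does not reach only later rows make up. A row lasts 1/12 s, in which the tool goes at most 41.7 mm and 7.16 degrees, less where a joint would pass 70% of its speed; a pose out of reach is approached as far as the arm can. A call with a gripper value outside its range is refused whole. The fingers move at their own pace and stop on an object; "newtons" is the grip in N (left out, the last holds). Time passes only in rows, so rows that repeat a pose let the fingers close. It gives the time, the measured TCP pose, the force, the opening and the grip force at its end, in the units of the state.
- arm.get_state(): the state, without advancing time (a new reading comes with each control period).
- snapshot(name): name is "scene" or "top"; returns a dict with "image" (480x640x3 uint8, blue, green, red), "fovy" (degrees; the focal length in pixels is half the picture's height over the tangent of half this angle, whatever the lens; pixels are square), "cx", "cy" (the principal point, pixels), "xyz" and "orientation" of the camera in the world. Camera axes: x right, y down, z forward; pixel columns grow to the right and rows downward; lengths in m; the calibration is good to about 2 mm. A picture is of the moment at which its call begins. There is no depth.
- ticket.hand_in(): hands the job in; it is judged then, once.
The state is a dict: "time": time; "joint_pos": joint angles; "dq": joint speeds; "tau": joint torques, N m; "eef_pos": TCP position; "tool_rot": TCP orientation; "force": force on the tool from outside, world axes, zero at the start; "ft_torque": the same for the moment, N m; "gripper_width": opening from 0.0 (shut) to 1.0 (fully open); "finger_force": force on a finger pad.
Only numpy, scipy, OpenCV 4.12 (cv2) and the standard library are available. Lean on these libraries where they do the work, as an engineer would, in place of code of your own. Each camera call takes 0.05 s, during which the arm holds its last target. There are 200 camera calls.

## Working session

There is one attempt and no reset: what is moved stays moved. The work goes in short steps, Python scripts to look and compute and a tool call to move; the robot and the scene stay as the last step left them, time stands still between calls to the robot, and variables do not carry over. Pictures are saved under pics/ and viewed, at most 10 in all, crops included, and the job is handed in when it is done.

Besides the shell and the picture viewer there is one more tool, called after "Request:" by a JSON object that holds its "name" and its "arguments", one argument or row to a line. jog_arm: Moves the arm, as the interface text tells. Its arguments: {"type":"object","properties":{"deltas":{"type":"string"},"newtons":{"type":"number"}},"required":["deltas"]}

```bash
mkdir -p pics
python3 - <<'E'
from bench import arm, snapshot
import cv2,json,numpy as np
np.set_printoptions(precision=4,suppress=True)
print(arm.get_state(), arm.finger_overhang)
for n in("scene","top"):
    s=snapshot(n); cv2.imwrite(f"pics/{n}0.png",s["image"]); print({k:v for k,v in s.items() if k!="image"})
E
```

```text
{'time': 0.0, 'joint_pos': array([ 89.4446,  20.5901,   0.6349,  -0.021 , -70.1368, -16.5061]), 'dq': array([-0.0082, -0.0819, -0.0116,  0.0428, -0.0683, -0.0762]), 'tau': array([  0.0003, -58.2713,  29.3055,   6.9971,   0.007 ,  -0.0001]), 'eef_pos': array([0.1979, 0.6448, 0.2366]), 'tool_rot': array([[ 0.956 , -0.2935, -0.0004],
       [-0.2935, -0.956 , -0.0016],
       [ 0.0001,  0.0016, -1.    ]]), 'force': array([-0.1492,  0.2334, -0.2551]), 'ft_torque': array([ 0.0492, -0.0558, -0.0309]), 'finger_force': 0.0, 'gripper_width': 1.0010143085921408} 0.011
{'fovy': 50.99148834496168, 'cx': 321.1535420567192, 'cy': 246.31118015567657, 'xyz': array([ 0.4446, -0.8437,  0.8632]), 'orientation': array([[ 0.9999,  0.0014,  0.01  ],
       [-0.0064, -0.6742,  0.7385],
       [ 0.0078, -0.7385, -0.6742]])}
{'fovy': 44.102317210165005, 'cx': 318.7587188764092, 'cy': 244.5943948412276, 'xyz': array([0.3574, 0.0025, 1.7152]), 'orientation': array([[-0.0011, -0.9971,  0.0761],
       [-1.    ,  0.0011,  0.0011],
       [-0.0012, -0.0761, -0.9971]])}
```

View pictures.

View pics/scene0.png

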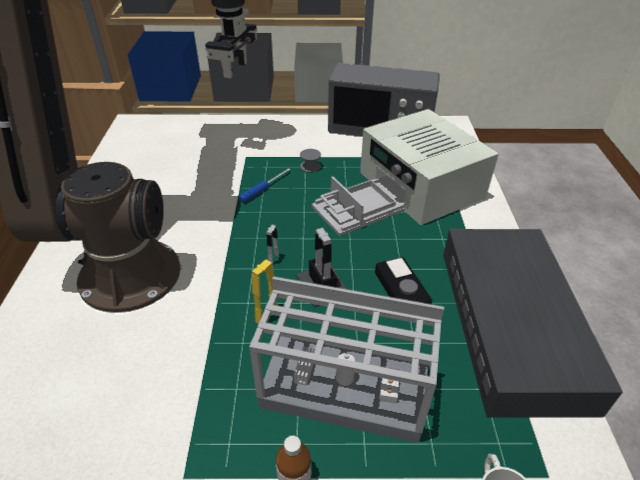

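View pics/top0.png

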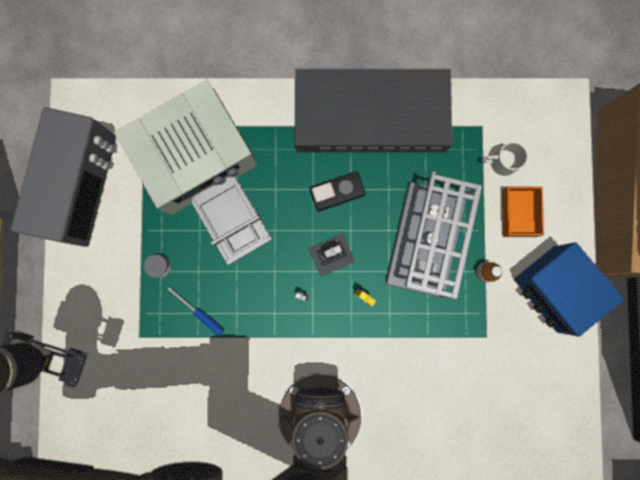

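Run:
```python
import cv2
a=cv2.imread("pics/top0.png");b=cv2.imread("pics/scene0.png")
def crop(im,x,y,w,h,s,step,o):
    c=cv2.resize(im[y:y+h,x:x+w],None,fx=s,fy=s,interpolation=cv2.INTER_CUBIC)
    for u in range((x//step+1)*step,x+w,step):
        cv2.line(c,((u-x)*s,0),((u-x)*s,6),(0,0,255),1); cv2.putText(c,str(u),((u-x)*s-10,16),0,.35,(0,0,255),1)
    for v in range((y//step+1)*step,y+h,step):
        cv2.line(c,(0,(v-y)*s),(6,(v-y)*s),(0,0,255),1); cv2.putText(c,str(v),(8,(v-y)*s+4),0,.35,(0,0,255),1)
    cv2.imwrite(o,c)
crop(a,180,140,130,140,4,10,"pics/t1.png") 
crop(a,300,165,190,140,4,10,"pics/t2.png")
crop(b,240,220,200,150,4,10,"pics/s1.png")
crop(b,245,290,200,150,4,10,"pics/s2.png")
```

```text
(no output)
```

View pics/t2.png

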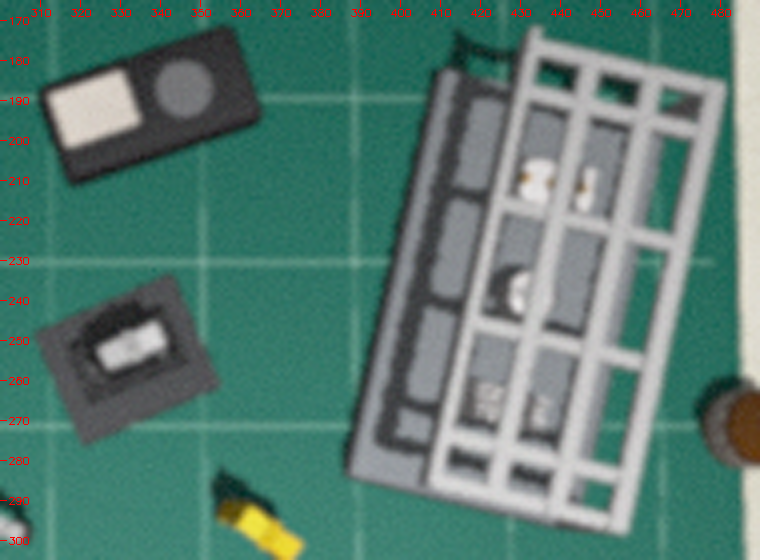

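View pics/t1.png

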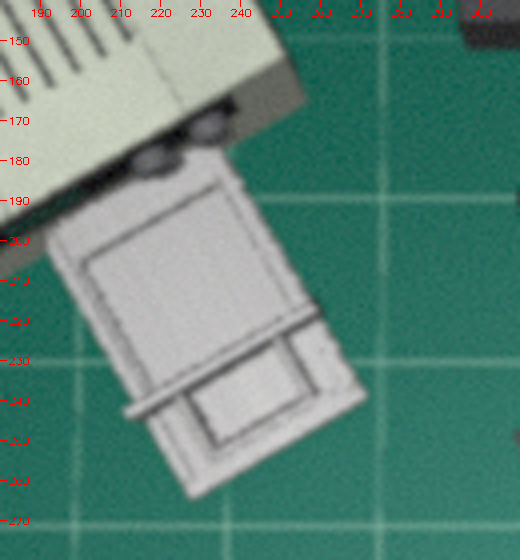

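View pics/s2.png

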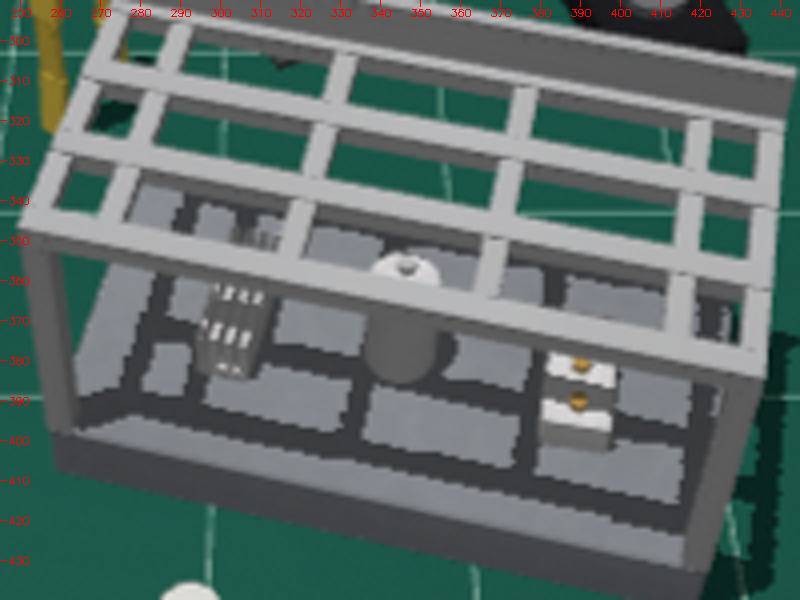

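```bash
cat > h.py <<'E'
import numpy as np, cv2
from scipy.optimize import least_squares
C={'top':(44.102317210165005,318.7587,244.5944,[.3574,.0025,1.7152],[[-.0011,-.9971,.0761],[-1,.0011,.0011],[-.0012,-.0761,-.9971]]),
'scene':(50.99148834496168,321.1535,246.3112,[.4446,-.8437,.8632],[[.9999,.0014,.01],[-.0064,-.6742,.7385],[.0078,-.7385,-.6742]])}
def proj(n,P):
    f,cx,cy,t,R=C[n]; f=240/np.tan(np.radians(f/2))
    q=(np.atleast_2d(P)-t)@np.array(R); return q[:,:2]/q[:,2:]*f+[cx,cy]
def ray(n,uv,z):
    f,cx,cy,t,R=C[n]; f=240/np.tan(np.radians(f/2))
    d=np.array(R)@[(uv[0]-cx)/f,(uv[1]-cy)/f,1]; return np.array(t)+d*(z-t[2])/d[2]
def w(p,L,z0=0):
    L=np.atleast_2d(L).astype(float);c,s=np.cos(p[2]),np.sin(p[2])
    return np.c_[p[0]+c*L[:,0]-s*L[:,1],p[1]+s*L[:,0]+c*L[:,1],L[:,2]+z0]
def fit(obs,p0,z0=0):
    def r(p): return np.concatenate([(proj(n,w(p,L,z0))-np.array(uv)).ravel() for n,L,uv in obs])
    s=least_squares(r,p0,loss='soft_l1'); return s.x,r(s.x).reshape(-1,2).round(1)
E
python3 - <<'E'
from h import *
np.set_printoptions(precision=4,suppress=True)
d=np.degrees
def show(n,o,p0,z0=0):
    p,r=fit(o,p0,z0); print(n,p[:2].round(4),d(p[2]).round(2),r.tolist()); return p
T2=lambda *a:[(300+u/4,165+v/4) for u,v in a]
T1=lambda *a:[(180+u/4,140+v/4) for u,v in a]
S2=lambda *a:[(245+u/4,290+v/4) for u,v in a]
rk=show('rack',[('top',[[0,.15,.22],[0,-.15,.22],[.135,.15,.192],[.135,-.15,.192],[-.03,.15,.04],[-.03,-.15,.04]],T2((533,28),(428,487),(727,82),(628,533),(437,70),(347,473))),
 ('scene',[[.135,-.15,.192],[.135,.15,.192]],S2((22,222),(765,370)))],[.4,-.2,-1.8])
st=show('stand',[('top',[[.045,-.055,.008],[.045,.055,.008],[-.045,.055,.008],[-.045,-.055,.008]],T2((170,275),(37,330),(85,443),(218,383))[::1]),],[.35,0,.35])
print('tongs top',ray('top',T2((131,346))[0],.158))
ov=show('oven',[('top',[[-.21,.072,.012],[-.21,-.072,.012]],T1((193,500),(367,397))),('top',[[0,-.145,.15]],T1((285,58)))],[.55,.25,.5])
tr=show('tray',[('top',[[-.066,.075,.066],[-.066,-.075,.066],[-.116,.04,.044],[-.116,-.04,.044],[.057,.056,.022],[.057,-.056,.022]],T1((125,414),(318,303),(213,448),(318,393),(82,262),(222,183)))],[.5,.2,.5],.012)
hs=w(rk,[[.06,-.08,.04]]); print('hs nominal',hs, 'scene px of end bottom', proj('scene',w(rk,[[.092,-.092,.04],[.092,-.068,.04],[.092,-.092,.07],[.092,-.068,.07],[.028,-.068,.07],[.028,-.092,.07]])).round(1).tolist(), 'top',proj('top',w(rk,[[.028,-.092,.07],[.028,-.068,.07],[.092,-.068,.07],[.092,-.092,.07]])).round(1).tolist())
print('home handle',w(ov,[[-.056,0,.052]]),'tray in oven dx',np.array(tr[:2])-w(ov,[[.06,0,0]])[0,:2])
E
```

```text
rack [ 0.5129 -0.2517] -103.25 [[-1.0, -0.7], [-0.2, -0.8], [-0.7, -0.3], [-0.3, -0.2], [0.8, -1.0], [0.3, 0.7], [-1.4, 0.5], [-0.3, 0.3]]
stand [ 0.4596 -0.0335] 23.51 [[0.6, -1.3], [-1.1, 0.1], [-0.6, 0.5], [1.1, 0.2]]
tongs top [ 0.458  -0.0326  0.158 ]
oven [0.646  0.3096] 30.7 [[0.2, 0.0], [-0.2, 0.3], [0.0, -0.3]]
tray [0.5809 0.2663] 30.13 [[1.6, -0.2], [0.3, 0.5], [0.6, 1.0], [-0.9, 0.5], [-0.2, -1.3], [-1.2, -1.1]]
hs nominal [[ 0.4213 -0.2917  0.04  ]] scene px of end bottom [[293.3, 382.6], [305.7, 385.2], [292.8, 373.5], [305.5, 376.1], [313.7, 347.9], [301.6, 345.6]] top [[413.2, 268.2], [415.1, 259.8], [437.6, 265.0], [435.8, 273.5]]
home handle [[0.5979 0.281  0.052 ]] tray in oven dx [-0.1167 -0.074 ]
```

View pics/s1.png

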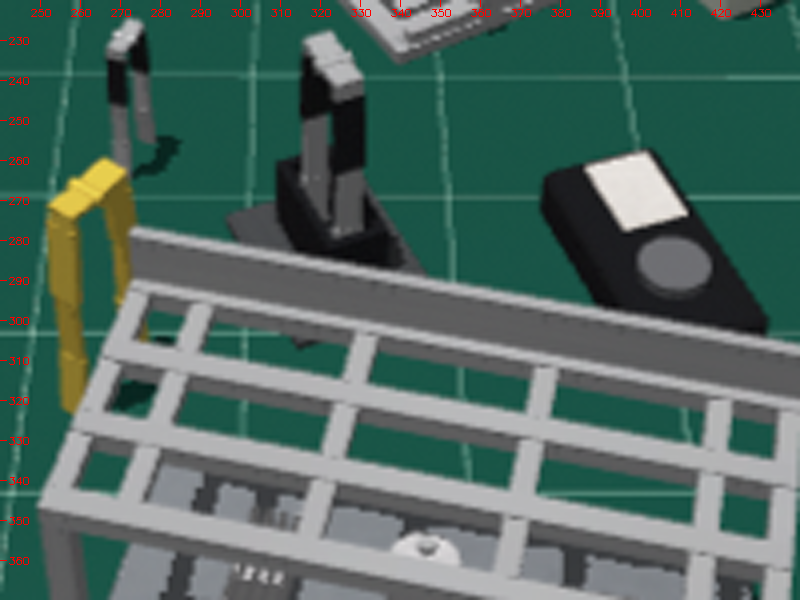

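Request:
{"name": "jog_arm", "arguments": {
  "deltas": "-1 130 -330 20 -1.2;-1 130 -330 20 -1.2;-1 130 -330 20 -1.2;-1 130 -330 20 -1.2;-1 130 -330 20 -1.2;-1 130 -330 20 -1.2;-1 261 -678 20 -2.443;-1 261 -678 20 -2.443;-1 261 -678 20 -2.443;-1 261 -678 20 -2.443;-1 261 -678 20 -2.443;-1 261 -678 20 -2.443;-1 261 -678 20 -2.443;-1 261 -678 20 -2.443;-1 261 -678 20 -2.443;-1 261 -678 20 -2.443;-1 261 -678 20 -2.443;-1 261 -678 20 -2.443;-1 261 -678 20 -2.443;-1 261 -678 20 -2.443"
}}

```text
time: 1.77
eef_pos: [0.459, -0.0343, 0.257]
tool_rot: [[-0.925, -0.381, -0.001], [-0.381, 0.925, -0.0], [0.001, 0.0, -1.0]]
force: [0.4, 0.2, 0.2]
gripper_width: 0.998
finger_force: 0.0
```

```bash
cat > st.py <<'E'
from bench import arm
import numpy as np
s=arm.get_state();R=s['tool_rot']
print(round(s['time'],2),s['joint_pos'].round(1),s['eef_pos'].round(4),'yaw',np.degrees(np.arctan2(R[1,0],R[0,0])).round(2),'w',round(88*s['gripper_width'],1),'ff',s['finger_force'],'F',s['force'].round(1))
E
python3 st.py; python3 -c "
from h import *
for uv,z in(((365,295),.15),((300,294),.1)):print(ray('top',uv,z))"
```

```text
1.77 [ 20.3  -0.9 -23.3  -0.  -67.7 -88. ] [ 0.459  -0.0343  0.257 ] yaw -157.63 w 87.9 ff 0.0 F [0.4 0.2 0.2]
[ 0.34365741 -0.1173479   0.15      ]
[0.34611793 0.05538255 0.1       ]
```

Request:
{"name": "jog_arm", "arguments": {
  "deltas": "-1 0 1 -40 0.01;-1 0 1 -80 0.01;-1 0 1 -110 0.01;-1 0 1 -137 0.01;-1 0 1 -137 0.01;-0.2 0 1 -137 0.01;-0.1 0 1 -137 0.01;-0.06 0 1 -137 0.01;-0.06 0 1 -137 0.01;-0.06 0 1 -137 0.01;-0.06 0 1 -137 0.01;-0.06 0 1 -137 0.01",
  "newtons": 10
}}

```text
time: 2.77
eef_pos: [0.4594, -0.0316, 0.1211]
tool_rot: [[-0.917, -0.399, 0.001], [-0.399, 0.917, 0.0], [-0.001, -0.0, -1.0]]
force: [-0.7, 0.7, 1.9]
gripper_width: 0.556
finger_force: 6.1
```

```bash
python3 st.py
```

```text
2.77 [ 20.7   6.8 -34.8  -0.  -48.3 -87.1] [ 0.4594 -0.0316  0.1211] yaw -156.46 w 48.9 ff 6.145003678975627 F [-0.7  0.7  1.9]
```

Request:
{"name": "jog_arm", "arguments": {
  "deltas": "-0.06 0 0 12 0;-0.06 0 0 24 0;-0.06 0 0 33 0;-0.06 8 4 33 0;-0.06 16 7 33 0;-0.06 24 10.5 31 0;-0.06 33 14 28 0;-0.06 42 18 25 0;-0.06 50 21.7 21 0;-0.06 58 25 16 0;-0.06 65 28 10 0;-0.06 70 30.5 6 0;-0.06 75 33 1 0;-0.06 75 33 1 0;-0.06 75 33 1 0"
}}

```text
time: 4.02
eef_pos: [0.5339, 0.0013, 0.121]
tool_rot: [[-0.917, -0.399, -0.001], [-0.399, 0.917, -0.0], [0.001, 0.0, -1.0]]
force: [-0.3, 0.1, -1.7]
gripper_width: 0.53
finger_force: 4.3
```

```bash
python3 st.py
python3 - <<'E'
from bench import snapshot
import cv2,numpy as np
b=snapshot("scene")["image"][150:350,240:440];a=snapshot("top")["image"][180:320,270:410]
cv2.imwrite("pics/m1.png",np.hstack([cv2.resize(b,(400,400)),cv2.resize(a,(400,400),interpolation=2)]))
E
```

```text
4.02 [ 21.2  13.6 -26.   -0.  -50.5 -87.6] [0.5339 0.0013 0.121 ] yaw -156.46 w 46.6 ff 4.329096078872681 F [-0.3  0.1 -1.7]
```

View pics/m1.png

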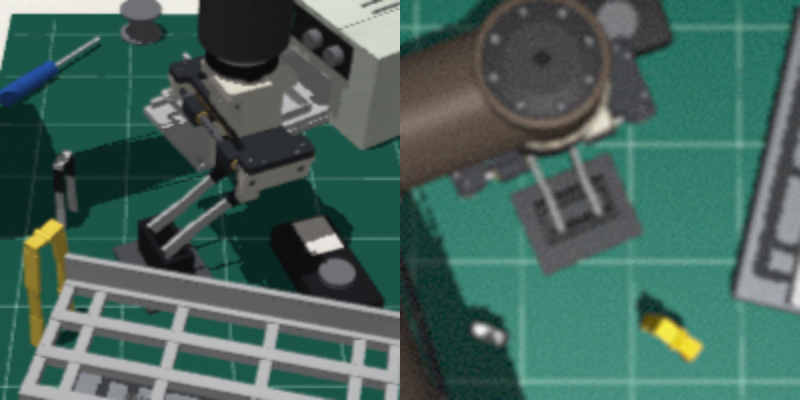

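Request:
{"name": "jog_arm", "arguments": {
  "deltas": "0.2 0 0 0 0;1 0 0 0 0;1 0 0 0 0;1 0 0 0 0;1 0 0 0 0;1 0 0 20 0;1 0 0 45 0;1 0 0 80 0;1 -20 -30 90 0.12;1 -67 -98 90 0.929;1 -67 -98 90 0.929;1 -67 -98 90 0.929;1 -67 -98 90 0.929;1 -67 -98 90 0.929;1 -67 -98 90 0.929;1 -67 -98 90 0.929;1 -67 -98 90 0.929;1 -67 -98 90 0.929",
  "newtons": 40
}}

```text
time: 5.62
eef_pos: [0.467, -0.0968, 0.2116]
tool_rot: [[-0.231, -0.973, 0.0], [-0.973, 0.231, 0.0], [-0.0, -0.0, -1.0]]
force: [0.0, 0.5, -0.7]
gripper_width: 0.466
finger_force: 40.0
```

```bash
python3 st.py
python3 - <<'E'
from bench import snapshot
from h import *
b=snapshot("scene")["image"][130:330,200:400];a=snapshot("top")["image"][180:320,300:440]
cv2.imwrite("pics/m2.png",np.hstack([cv2.resize(b,(400,400)),cv2.resize(a,(400,400),interpolation=2)]))
p=ray('scene',(257,322),0);print(p); 
for z in (.1,.12,.14,.16): print(z,proj('scene',[[p[0],p[1],z]]))
E
```

```text
5.62 [ 12.    2.8 -25.7  -0.  -61.5 -25.4] [ 0.467  -0.0968  0.2116] yaw -103.38 w 41.0 ff 39.972310066223145 F [ 0.   0.5 -0.7]
[ 3.15875635e-01 -1.43357355e-01 -1.11022302e-16]
0.1 [[253.19597454 290.88732009]]
0.12 [[252.37213469 284.16921758]]
0.14 [[251.52615495 277.27057269]]
0.16 [[250.65713069 270.18400844]]
```

View pics/m2.png

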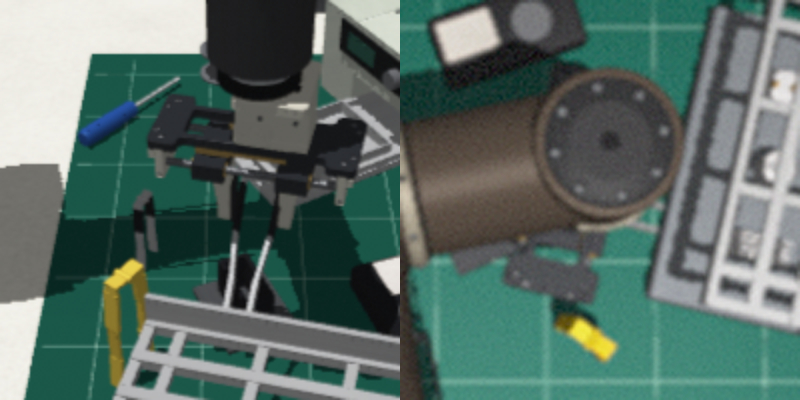

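Run:
```python
from h import *
g=np.array([.467,-.0968,.2196]);y=np.radians(-103.38);d=np.array([np.cos(y),np.sin(y),0]);e=np.array([-d[1],d[0],0])
for t in (40,45,50,55):
    q=np.radians(t);P=g+.120*(np.sin(q)*d-np.cos(q)*np.array([0,0,1]))
    print(t,proj('scene',[P+e*.01,P-e*.01]).round(1).tolist(),P.round(3))
```

```text
40 [[323.3, 293.0], [313.4, 291.2]] [ 0.449 -0.172  0.128]
45 [[322.5, 293.4], [312.5, 291.6]] [ 0.447 -0.179  0.135]
50 [[321.7, 293.3], [311.6, 291.5]] [ 0.446 -0.186  0.142]
55 [[321.0, 292.8], [310.8, 291.0]] [ 0.444 -0.192  0.151]
```

Request:
{"name": "jog_arm", "arguments": {
  "deltas": "1 0 0 -30 0;1 0 0 -60 0;1 0 0 -89 0;1 0 0 -89 0;1 -4 -16 -89 0;1 -8 -33 -89 0;1 -11.5 -49 -89 0;1 -11.5 -49 -89 0;1 -11.5 -49 -91 0"
}}

```text
time: 6.47
eef_pos: [0.4564, -0.1463, 0.1221]
tool_rot: [[-0.231, -0.973, 0.002], [-0.973, 0.231, -0.0], [-0.0, -0.002, -1.0]]
force: [0.4, 0.1, -1.3]
gripper_width: 0.465
finger_force: 40.0
```

Request:
{"name": "jog_arm", "arguments": {
  "deltas": "0 0 0 0 0;-0.08 0 0 0 0;-0.08 0 0 0 0;-0.08 0 0 0 0;-0.08 0 0 -3 0;-0.08 0 0 -6 0;-0.08 0 0 -9 0;-0.08 0 0 -9 0",
  "newtons": 20
}}

```text
time: 7.13
eef_pos: [0.4551, -0.1457, 0.1108]
tool_rot: [[-0.229, -0.973, -0.001], [-0.973, 0.229, 0.0], [0.0, 0.001, -1.0]]
force: [-0.9, 0.3, -1.7]
gripper_width: 0.547
finger_force: 4.2
```

```bash
python3 st.py
python3 - <<'E'
from bench import snapshot
from h import *
b=snapshot("scene")["image"][250:400,240:440];a=snapshot("top")["image"][200:300,370:470]
cv2.imwrite("pics/m3.png",np.hstack([cv2.resize(b,(533,400),interpolation=2),cv2.resize(a,(260,400),interpolation=2)]) if 0 else np.hstack([cv2.resize(b,(480,360),interpolation=2),cv2.resize(a,(320,320),interpolation=2)[:360] if 0 else cv2.copyMakeBorder(cv2.resize(a,(320,320),interpolation=2),0,40,0,0,0)]))
E
```

```text
7.13 [  5.9   9.3 -33.4  -0.  -47.3 -19.1] [ 0.4551 -0.1457  0.1108] yaw -103.24 w 48.1 ff 4.188614448576118 F [-0.9  0.3 -1.7]
```

View pics/m3.png

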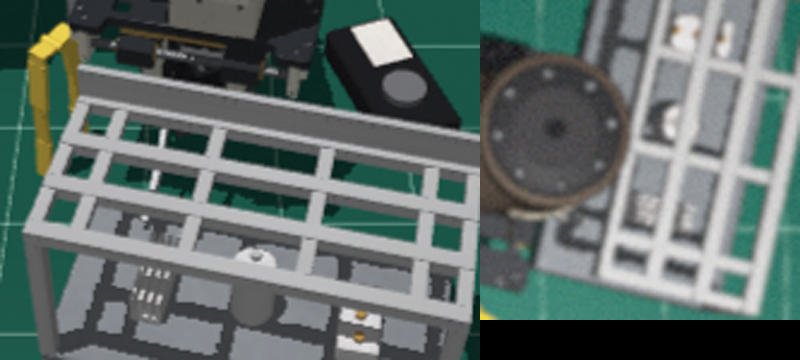

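Run:
```python
from h import *
rk=[.5129,-.2517,np.radians(-103.25)]
for x in (0,.01): print(x,proj('scene',w(rk,[[x,-.092,.045],[x,-.102,.045],[x,-.108,.045]])).round(1).tolist())
```

```text
0 [[305.3, 342.0], [300.5, 341.0], [297.6, 340.5]]
0.01 [[304.1, 346.0], [299.2, 345.0], [296.3, 344.5]]
```

Request:
{"name": "jog_arm", "arguments": {
  "deltas": "-0.08 -2.5 -10 0 0;-0.08 -5 -20 0 0;-0.08 -7.5 -30 0 0;-0.08 -9.5 -41 0 0;-0.08 -9.5 -41 0 0;-0.08 -9.5 -41 0 0"
}}

```text
time: 7.73
eef_pos: [0.4457, -0.1878, 0.1115]
tool_rot: [[-0.231, -0.973, -0.0], [-0.973, 0.231, 0.0], [-0.0, 0.0, -1.0]]
force: [-0.4, 0.7, -0.3]
gripper_width: 0.541
finger_force: 4.2
```

Request:
{"name": "jog_arm", "arguments": {
  "deltas": "0.05 0 0 0 0;0.2 0 0 0 0;1 0 0 0 0;1 0 0 0 0;1 0 0 0 0;1 0 0 0 0",
  "newtons": 45
}}

```text
time: 8.23
eef_pos: [0.4461, -0.1866, 0.1116]
tool_rot: [[-0.229, -0.974, -0.0], [-0.974, 0.229, -0.0], [0.0, 0.0, -1.0]]
force: [0.0, 0.8, -0.8]
gripper_width: 0.487
finger_force: 45.0
```

Request:
{"name": "jog_arm", "arguments": {
  "deltas": "1 0 0 5 0;1 0 0 10 0;1 0 0 18 0;1 0 0 25 0;1 0 0 30 0;1 0 0 30 0"
}}

```text
time: 8.73
eef_pos: [0.447, -0.1868, 0.1432]
tool_rot: [[-0.229, -0.973, 0.003], [-0.973, 0.229, -0.0], [-0.0, -0.003, -1.0]]
force: [1.1, -0.1, -1.6]
gripper_width: 0.482
finger_force: 45.0
```

```bash
python3 st.py
python3 - <<'E'
from bench import snapshot
from h import *
b=snapshot("scene")["image"][250:400,240:440];a=snapshot("top")["image"][200:300,370:470]
cv2.imwrite("pics/m4.png",np.hstack([cv2.resize(b,(480,360),interpolation=2),cv2.copyMakeBorder(cv2.resize(a,(320,320),interpolation=2),0,40,0,0,0)]))
E
```

```text
8.73 [  0.7   7.5 -30.5   0.  -51.9 -13.9] [ 0.447  -0.1868  0.1432] yaw -103.23 w 42.4 ff 44.98553931713104 F [ 1.1 -0.1 -1.6]
```

View pics/m4.png

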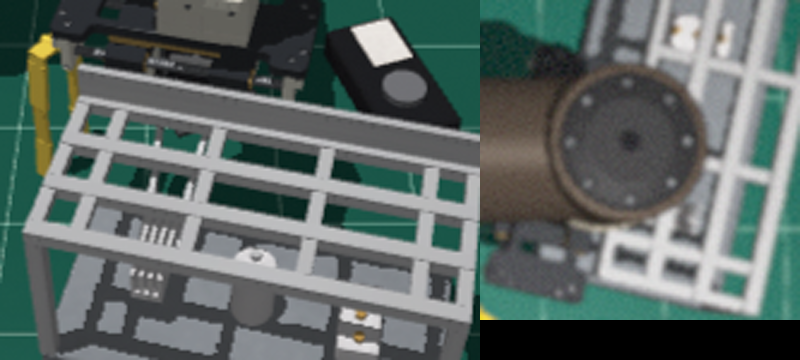

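Request:
{"name": "jog_arm", "arguments": {
  "deltas": "1 4 15 0 0;1 8 36 0 0;1 13 58 2 0;1 18 80 5 0;1 25 107 15 0;1 26 120 35 0;1 27 138 50 0.06;1 28 160 60 0.14;1 29 185 60 0.22;1 30 212 60 0.3;1 31 240 60 0.38;1 32 268 60 0.47;1 33 296 60 0.56;1 34 324 60 0.65;1 35 352 60 0.74;1 36 380 60 0.83;1 37 408 60 0.92;1 38 436 60 1.01;1 39 464 60 1.1;1 40 490 60 1.15"
}}

```text
time: 10.5
eef_pos: [0.4857, 0.3047, 0.201]
tool_rot: [[0.798, -0.602, -0.001], [-0.602, -0.798, -0.001], [-0.0, 0.001, -1.0]]
force: [0.6, 0.4, -2.0]
gripper_width: 0.484
finger_force: 45.0
```

```bash
python3 st.py
```

```text
10.5 [ 51.6  12.6 -15.4  -0.  -62.    1.3] [0.4857 0.3047 0.201 ] yaw -37.05 w 42.6 ff 44.98435020446777 F [ 0.6  0.4 -2. ]
```

Run:
```python
from bench import snapshot
from h import *
g=np.array([.4857,.3047,.201]);y=np.radians(-37.05)
hs=[*(g[:2]+.108*np.array([np.cos(y),np.sin(y)])),y]
print(hs)
L=[[x,yy,z] for z in(.03,0) for x,yy in((-.032,-.012),(.032,-.012),(.032,.012),(-.032,.012))]
for n in('top','scene'):
    print(n,proj(n,w(hs,L,.2010-.0716)).round(0).tolist())
    im=snapshot(n)['image']; cv2.imwrite(f'pics/{n}5.png',im)
    c=proj(n,w(hs,[[0,0,.015]],.13))[0].astype(int); gim=cv2.cvtColor(im,cv2.COLOR_BGR2GRAY)
    x0,y0=c-[28,20]; print(x0,y0)
    for r in gim[y0:y0+38,x0:x0+58]: print(''.join("@%#*+=-:. "[::-1][min(9,int(v)//26)] for v in r))
```

```text
[np.float64(0.5718958825200733), np.float64(0.23962873263424378), np.float64(-0.646644487863899)]
top [[226.0, 221.0], [241.0, 202.0], [234.0, 196.0], [219.0, 215.0], [228.0, 222.0], [242.0, 203.0], [235.0, 198.0], [221.0, 217.0]]
202 189
::--=+*#################*++***####**###*+=================
-----=++*#############*+++*########*####*+=-==============
-------==+*##########*+++*##########*###*+=---------------
---------=+*#######*+++**############*###*+---------------
----------=+*####*+++*###############*###*+=--------------
-----------=+##*+++*#################*####*=--------------
------------=+*+++*###############***#####*+=-------------
-------------=++**###############*++**#####*+=------------
-------------=+*#############%#**+===+**####*+------------
--------------+*###############**+=--=+**####+=-----------
--------------+*##############****+==-=+++###*=-----------
--------------=*##########%%#******+=====+*##*+=----------
--------------=+*#########%#*******+**+--=*####+=---------
---------------=+*########%#**********=-=+*####*=---------
----------------=+#######%#********
[... 3065 characters left out ...]
................:-=====-========-=--------===---:::
........................::--===--======----------===-----:
..........................:----==--==--------------==-=---
...........................:-------==-----------------==--
.............................:-----=-----------------====-
..............................:-----------------------===-
..............................::--------------------------
:...........................::----------------------------
-:.......................::-------------------------------
--:...................::----------------------------------
---:................::------------------------------------
----::...........::---------------------------------------
```

Request:
{"name": "jog_arm", "arguments": {
  "deltas": "1 1 16 0 0.02;1 2 32 0 0.037;1 2 32 0 0.037;1 2 32 -25 0.037;1 2 32 -50 0.037;1 2 32 -72 0.037;1 2 32 -88 0.037;1 2 32 -98 0.037;1 2 32 -104 0.037;1 2 32 -108 0.037;1 2 32 -110 0.037;1 2 32 -110 0.037"
}}

```text
time: 11.6
eef_pos: [0.4883, 0.3355, 0.0919]
tool_rot: [[0.817, -0.577, 0.0], [-0.577, -0.817, 0.0], [0.0, -0.001, -1.0]]
force: [-0.1, 0.0, -1.1]
gripper_width: 0.485
finger_force: 45.0
```

```bash
python3 st.py
python3 - <<'E'
from bench import snapshot
from h import *
g=np.array([.4874,.3365,.091]);y=np.radians(-34.9)
hs=[*(g[:2]+.108*np.array([np.cos(y),np.sin(y)])),y]
L=[[x,yy,z] for z in(.03,0) for x,yy in((-.032,-.012),(.032,-.012),(.032,.012),(-.032,.012))]
for n in('scene',):
    print(n,proj(n,w(hs,L,.091-.0716)).round(0).tolist())
    im=snapshot(n)['image']
    c=proj(n,w(hs,[[0,0,.015]],.02))[0].astype(int); gim=cv2.cvtColor(im,cv2.COLOR_BGR2GRAY)
    x0,y0=c-[34,20]; print(x0,y0)
    for r in gim[y0:y0+38,x0:x0+70]: print(''.join("@%#*+=-:. "[::-1][min(9,int(v)//26)] for v in r))
E
```

```text
11.6 [ 53.4  20.4 -20.5   0.  -49.    1.4] [0.4883 0.3355 0.0919] yaw -35.22 w 42.6 ff 44.98535335063934 F [-0.1  0.  -1.1]
scene [[352.0, 189.0], [372.0, 197.0], [377.0, 192.0], [357.0, 184.0], [351.0, 197.0], [371.0, 205.0], [376.0, 201.0], [356.0, 193.0]]
329 174
.    .:......:----::.............:-----------------------====---:::.. 
    .:-:......:-----:.............:-----------------------===-----:.  
. .::---:......:-----:.............:------------------------==-=---:. 
..:------:......:----:..............:--------------------------==---:.
..:-------:.....:-----:...............:-----------------------====----
..:---------:....:-----:...............:-----------------------===----
..:---------::....:------:.............::-----------------------------
..:-----==---::....:-----:...........::-------------------------------
..:----=**+---::....:-----:.......::----------------------------------
:.:-----=**+-----:...:------...::-------------------------------------
..:-:----=**+---==-..:-----=------------------++=---------------------
..:--:----=**+--=++-..:----=+*+=---------------+*=--
[... 1164 characters left out ...]
-------------------=*#*===--=-======----+####*####*+=+====*#*
*+---------------------------=*###*==--=====---=+#########***+=---=*##
**+--------=------------=-----=**###*==-===---=########****==-----=*##
+**+------+#*--------==++=-----=*#####*===----+######***+=--------+###
-+**+---=+###*----==++***=--------+######*===+####****=---------=*##**
=++**+=+###***---=+****+=---------+#############***==--------=+*#***=-
#*++***##*####*=*#**+==-----------+###########**+=--------=+*#***+=---
##*+=+#**######**++=----:---------+#######****=---------=+*****=------
*##*++*###*#**++=--:----:---------+#####***==--------=+*#***==----==+=
=*##*++*##**+===++------:---------+###**+=---------=*#****=------=*---
```

Request:
{"name": "jog_arm", "arguments": {
  "deltas": "1 0 0 -2 0;1 0 0 -4 0;1 0 0 -5 0;1 0 0 -5 0"
}}

```text
time: 11.98
eef_pos: [0.4884, 0.3354, 0.087]
tool_rot: [[0.817, -0.577, 0.001], [-0.577, -0.817, 0.0], [0.001, -0.001, -1.0]]
force: [0.8, -0.3, 1.2]
gripper_width: 0.482
finger_force: 45.0
```

Request:
{"name": "jog_arm", "arguments": {
  "deltas": "0 0 0 0 0;-0.04 0 0 0 0;-0.08 0 0 0 0;-0.08 0 0 0 0;-0.08 0 0 0 0;-0.08 0 0 0 0",
  "newtons": 20
}}

```text
time: 12.48
eef_pos: [0.488, 0.3352, 0.0865]
tool_rot: [[0.817, -0.577, -0.0], [-0.577, -0.817, -0.0], [-0.0, 0.0, -1.0]]
force: [0.7, -1.3, -0.0]
gripper_width: 0.54
finger_force: 3.9
```

Request:
{"name": "jog_arm", "arguments": {
  "deltas": "-0.08 0 0 4 0;-0.08 0 0 10 0;-0.08 0 0 18 0;-0.08 0 0 28 0;-0.08 0 0 40 0;-0.08 0 0 55 0;-0.08 0 0 75 0;-0.08 0 0 100 0;-0.08 0 0 120 0;0.2 0 0 120 0;1 0 0 120 0;1 0 0 120 0;1 0 0 120 0",
  "newtons": 40
}}

```text
time: 13.57
eef_pos: [0.4876, 0.3349, 0.206]
tool_rot: [[0.817, -0.577, -0.001], [-0.577, -0.817, -0.001], [-0.0, 0.001, -1.0]]
force: [0.3, -0.2, -1.3]
gripper_width: 0.464
finger_force: 40.0
```

```bash
python3 st.py
python3 - <<'E'
from bench import snapshot
from h import *
hs=[.576,.2747,np.radians(-35)]
L=[[x,yy,z] for z in(.03,0) for x,yy in((-.032,-.012),(.032,-.012),(.032,.012),(-.032,.012))]
n='scene'
print(n,proj(n,w(hs,L,.015)).round(0).tolist())
im=snapshot(n)['image']; gim=cv2.cvtColor(im,cv2.COLOR_BGR2GRAY)
x0,y0=310,155; print(x0,y0)
for r in gim[y0:y0+62,x0:x0+90]: print(''.join("@%#*+=-:. "[::-1][min(9,int(v)//26)] for v in r))
g=np.array([.4884,.3354,.087+.12+.008]);d=np.array([np.cos(hs[2]),np.sin(hs[2]),0])
for t in(0,20,40,50): 
    q=np.radians(t);print(t,proj(n,[g+.12*(np.sin(q)*d-np.cos(q)*np.array([0,0,1]))]).round(0))
E
```

```text
13.57 [ 53.4  14.1 -12.7  -0.  -63.2   1.4] [0.4876 0.3349 0.206 ] yaw -35.23 w 40.9 ff 39.982786774635315 F [ 0.3 -0.2 -1.3]
scene [[352.0, 190.0], [372.0, 198.0], [377.0, 194.0], [357.0, 186.0], [351.0, 199.0], [371.0, 207.0], [376.0, 202.0], [356.0, 194.0]]
310 155
..........:-=*%%%@@@@@@@@@@@@@@@@@@@@@%+-----++==----=++----:.   ............     .-===+#%
..........:-----*%%%%%%%%%%%%%%%%%%%%%%#=-----=++=----=+=-----.    ...........     .:====#
..................:----------------------------=+==------------:.   ..........       :-=-=
......................::::::::::::::::::::------=+==------------:.   .........        .-==
........................:::::::::::::::::::------=+=-------------:.    ......          .:=
...........................:::::::::::::::::------=+---------------.   ......           .:
.............................::::-=::::::::::-----------------------.    ....             
.................................-=:::::::::::-----------------------:.   ...             
.................................:-::::::::::::---:-------------------:.   ..          .  
............
[... 4177 characters left out ...]
::--=****###*--=*##*++*#*#*#**++=--:----:---------+#####***==--------=+*#**+==----==+=-
::::::--=**#####*--=**#*++*##**+===++------:---------+##***+=---------=*#***+=------=*----
---------=*#####*=--=*##*+**++===*###*-----:--------=+***=---------=+****+==-------=-----:
::::::::--+*##***#*--=*##*+===+*######*---::--------=+==--------==*****+=--------------:::
:::::::::--+#######*--=*###**##########*--::------------------=+****+=------==------::::::
::::::::::--+######*=--=*###############*=-:--------::-----=+****+==-----=++-------:::::::
:::::::::::--+######*=--=*################*--------------=*****+=------=+-----:::-=:::::::
0 [[332. 164.]]
20 [[345. 166.]]
40 [[356. 164.]]
50 [[362. 161.]]
```

Request:
{"name": "jog_arm", "arguments": {
  "deltas": "1 8 -25 5 0;1 16 -55 5 -0.12;1 24 -85 5 -0.24;1 32 -115 5 -0.36;1 40 -145 5 -0.48;1 48 -175 5 -0.6;1 56 -205 5 -0.72;1 64 -235 5 -0.84;1 72 -265 5 -0.96;1 80 -290 5 -1.08;1 86.5 -317 5 -1.2;1 86.5 -317 5 -2.116;1 86.5 -317 5 -2.116;1 86.5 -317 5 -2.116;1 86.5 -317 5 -2.116;1 86.5 -317 5 -2.116;1 86.5 -317 5 -2.116;1 86.5 -317 5 -2.116;1 86.5 -317 5 -2.116;1 86.5 -317 5 -2.116"
}}

```text
time: 15.28
eef_pos: [0.5742, 0.0182, 0.2107]
tool_rot: [[-0.918, -0.398, -0.002], [-0.398, 0.918, -0.0], [0.002, 0.0, -1.0]]
force: [0.0, -0.2, -1.0]
gripper_width: 0.462
finger_force: 40.0
```

Request:
{"name": "jog_arm", "arguments": {
  "deltas": "1 0 0 -30 0;1 0 0 -60 0;1 0 0 -90 0;1 0 0 -114 0;1 0 0 -119 0;1 0 0 -119 0"
}}

```text
time: 15.78
eef_pos: [0.5733, 0.0178, 0.0907]
tool_rot: [[-0.916, -0.401, -0.004], [-0.401, 0.916, -0.002], [0.005, 0.0, -1.0]]
force: [0.1, -0.6, -0.4]
gripper_width: 0.46
finger_force: 40.0
```

```bash
python3 st.py
python3 - <<'E'
from bench import snapshot
from h import *
n='scene'
u=np.array([.917,.399,0]);g=np.array([.574,.018,.100])
for t in(40,50,60): 
    q=np.radians(t);print(t,proj(n,[g+.12*(-np.sin(q)*u-np.cos(q)*np.array([0,0,1]))]).round(0))
im=snapshot(n)['image']; gim=cv2.cvtColor(im,cv2.COLOR_BGR2GRAY)
x0,y0=300,215; print(x0,y0)
for r in gim[y0:y0+70,x0:x0+90]: print(''.join(" .:-=+*#%@"[min(9,int(v)//26)] for v in r))
E
```

```text
15.78 [ 21.3  19.1 -22.8  -0.  -48.4 -87.7] [0.5733 0.0178 0.0907] yaw -156.39 w 40.5 ff 39.982765316963196 F [ 0.1 -0.6 -0.4]
40 [[341. 276.]]
50 [[335. 274.]]
60 [[331. 270.]]
300 215
:::-=:::::::::::::::------------------------------:. . .:----:. ... .:--------------------
:::-=::::::::::....:::-----------------------------:.. .::::--. ...  .:-------------------
:::-=:::::::....:.....:----------------------------::. .:::::-:.:::.  .:------------------
:::--:::...:..........::----------------------------::. .:::-------:.  :------------------
:::::..................:-----------------------------::...:::-------:. .:-----------------
:.......................:-----------------------------:::--:::-------:. .:----------------
.........................:----------------------------------::::------:  .:---------------
..........................:-----------------------------------:::-----:.  .:----------:::.
...........................:-----------------------------------:-------:.  .:------::.....
............................:----------------------------------::---:. ...  .:-::.........
....
[... 4747 characters left out ...]
 ..:::      ......:---:::::::::::--::::::........:::::::..        .    
::---::--::.        ...::.   .....   .:-::::::::::::-:........:::::::::::.....            
:::---::-:::         ..::.....       .:::::::::::::..:...:::::::::::::::::....            
-------::-::.         .....          .::.::::::.....:-::::::::::::::::::::.....           
+===-----:-::.        ..             .....::.......:-=:::::::::::::::::::::.....          
*****++===--:.                      ...::::....:::::-=::::::::::::::::::::::.....         
***********+==--:..                 .:::::::::::::::-=::::::::::::::::::::::.....         
-==++*********#*+=---::..           .:::::::::::::::-=:::::::::::::::::::::::.....
```

Request:
{"name": "jog_arm", "arguments": {
  "deltas": "0 0 0 0 0;-0.06 0 0 0 0;-0.06 0 0 0 0;-0.06 0 0 0 0;-0.06 -6.4 -2.8 0 0;-0.06 -14 -6 9 0;-0.06 -21.4 -9.3 17 0;-0.06 -29 -12.5 23 0;-0.06 -36.3 -15.8 28 0;-0.06 -45 -19.5 32 0;-0.06 -53 -23 35.5 0;-0.06 -62 -27 38 0;-0.06 -71.5 -31 39.6 0;-0.06 -79 -34 40 0;-0.06 -86 -37.5 40.2 0;-0.06 -91 -39.5 40.5 0;-0.06 -91 -39.5 40.5 0",
  "newtons": 20
}}

```text
time: 17.25
eef_pos: [0.4824, -0.0217, 0.133]
tool_rot: [[-0.917, -0.399, -0.001], [-0.399, 0.917, 0.0], [0.0, 0.0, -1.0]]
force: [-0.1, 0.3, 0.0]
gripper_width: 0.532
finger_force: 4.5
```

```bash
python3 st.py
python3 - <<'E'
from bench import snapshot
from h import *
n='scene'
u=np.array([.917,.399,0]);v=np.array([-.399,.917,0]);s=arm=None
from bench import arm
g=arm.get_state()['eef_pos']+[0,0,.008]
for t in(-5,0,5,10): 
    q=np.radians(t);P=g+.12*(-np.sin(q)*u-np.cos(q)*np.array([0,0,1]));print(t,proj(n,[P-.02*v,P+.02*v]).round(0).tolist(),proj(n,[g-.02*v,g+.02*v]).round(0).tolist())
im=snapshot(n)['image']; gim=cv2.cvtColor(im,cv2.COLOR_BGR2GRAY)
x0,y0=300,210; print(x0,y0)
for r in gim[y0:y0+75,x0:x0+85]: print(''.join(" .:-=+*#%@"[min(9,int(v)//26)] for v in r))
E
```

```text
17.25 [ 20.8   8.1 -31.3  -0.  -50.6 -87.3] [ 0.4824 -0.0217  0.133 ] yaw -156.48 w 46.8 ff 4.538333863019943 F [-0.1  0.3  0. ]
-5 [[340.0, 280.0], [333.0, 268.0]] [[337.0, 242.0], [330.0, 231.0]]
0 [[336.0, 281.0], [329.0, 270.0]] [[337.0, 242.0], [330.0, 231.0]]
5 [[332.0, 282.0], [325.0, 271.0]] [[337.0, 242.0], [330.0, 231.0]]
10 [[328.0, 283.0], [321.0, 272.0]] [[337.0, 242.0], [330.0, 231.0]]
300 210
:::-=::::... .:-:--::... .:------------------------------------+#####***==--------=+*
:::--::::::. .:::---:  .. .:-----------------------------------+###**+=---------=*##*
---=+------...:::---:..... .:-----------------------------::--=+***=---------=+*#***=
:::-=::::::.. .:::---:::-:  :-----------------------------::--=+==--------==*##**+=--
:::-=:::::::.  ...:-------. .:---------------------------:::------------=+*#***=----=
:::-=::::::::......-------:. .:-------------------------:.::---------=+*#***==-----=+
:::-=:::::::::::::.:-------:. .:--------------------::.....:-------=*##***=------=+--
:::-=:::::::::::::..:-------: ..:----------------::........::---=+*##**==----=-=+----
:
[... 5057 characters left out ...]
.......       .
:----:---::        ...:::       .....:--:.....................................      .
::----:---:.        ...::.   ....    :--:.....................................       
:::---::--::         ..::.....       :--:......................................      
-------:::::.         .....          :--:......................................      
+===-----:-::.        ..             :-::.......................................     
*****++===--::                      .:::.........................................    
********#**+==--:...                .::..........................................    
-==++***********+=---::..            .............................................
```

Request:
{"name": "jog_arm", "arguments": {
  "deltas": "0 4 2 0 0;0 4 2 30 0;0 4 2 60 0;0 -8 -3 66 0;0 -23 -10 66 0;0 -23 -10 66 0;0 -23 -10 66 0;0 -23 -10 45 0;0 -23 -10 25 0;0 -23 -10 10 0;0 -23 -10 0 0;0 -23 -10 -5 0;0 -23 -10 -8 0;0 -23 -10 -8 0",
  "newtons": 15
}}

```text
time: 18.47
eef_pos: [0.4632, -0.0309, 0.1264]
tool_rot: [[-0.916, -0.401, 0.003], [-0.401, 0.916, -0.001], [-0.002, -0.002, -1.0]]
force: [-2.9, -0.8, 15.1]
gripper_width: 0.502
finger_force: 9.3
```

```bash
python3 st.py
```

```text
18.47 [ 20.7   6.7 -34.1   0.1 -49.  -87.1] [ 0.4632 -0.0309  0.1264] yaw -156.37 w 44.2 ff 9.25910085439682 F [-2.9 -0.8 15.1]
```

Request:
{"name": "jog_arm", "arguments": {
  "deltas": "0 0 0 6 0;0 0 0 6 0"
}}

```text
time: 18.63
eef_pos: [0.4618, -0.0309, 0.1316]
tool_rot: [[-0.917, -0.4, 0.001], [-0.4, 0.917, -0.0], [-0.001, -0.0, -1.0]]
force: [0.4, -0.6, -0.8]
gripper_width: 0.504
finger_force: 5.3
```

```bash
python3 st.py
python3 - <<'E'
from bench import snapshot,arm
from h import *
n='scene'
g=arm.get_state()['eef_pos']+[0,0,.008]
v=np.array([-.399,.917,0])
print('grasp',proj(n,[g-.02*v,g+.02*v]).round(0).tolist())
st=[.459,-.0325,np.radians(23.5)]
print('rim',proj(n,w(st,[[-.0125,-.032,.056],[.0125,-.032,.056],[.0125,.032,.056],[-.0125,.032,.056]])).round(0).tolist())
im=snapshot(n)['image']; gim=cv2.cvtColor(im,cv2.COLOR_BGR2GRAY)
x0,y0=295,225; print(x0,y0)
for r in gim[y0:y0+70,x0:x0+60]: print(''.join(" .:-=+*#%@"[min(9,int(v)//18)] for v in r))
E
```

```text
18.63 [ 20.7   6.3 -33.8   0.  -49.9 -87.1] [ 0.4618 -0.0309  0.1316] yaw -156.44 w 44.4 ff 5.327891930937767 F [ 0.4 -0.6 -0.8]
grasp [[328.0, 246.0], [320.0, 234.0]]
rim [[323.0, 279.0], [333.0, 276.0], [322.0, 258.0], [312.0, 261.0]]
295 225
........::........-++=:::...::::::::::::::::::::::::::::::::
........::........:--::::....:::::::::::::::::::::::::::::::
........::........::::::::....::::::::::::::::::::::::::::::
........::.........:::::::.....:::::::::::::::::::::::::::::
........::.........::::::::.....::::::::::::::::::::::::::::
........::..........::::::::....::::::::::::::::::::::::::::
........::...........:::::::...:::::::::::::::::::::::::::--
........::...........::::::::::::::::::::::::::::::::::::=+-
........::............::::::::::::::::::::::::::::::::::::::
........::.............::::::::::::::::::::::::::::::::::...
.......::........::....::...:::::::::::::::::::::::::.......
.......::........:-:......:..::::---::::-:::::::::..........
.......::.........:--....-=:.::::--::::-=-:::::..........:--
::::::::-::::::::::--....=+-..:::::::::::::..........::-==++
:
[... 2714 characters left out ...]
          .....:..........::.
+++++++*#%%@@@@@@@@@@#*++=--:..          ................::.
++++++++++++*#%%@@@@@@@@@@%#*++=--..      .:.............::.
+++++++++++++++=+**#%%@@@@@@@@@@%#++=--:.................::.
++++++++++++++++++++=++**%%@@@@@@@@@@%#*++==-:::.........::.
++++++++++++++++++++++++=++++*#%%@@@@@@@@@@%%*++==-::....::.
+++++++++++++++++++++++++++++=+++++*#%%@@@@@@@@@@%#++==-::-.
++++++++++++++++++++++++++++++++++++++=+*#%%@@@@@@@@@@%%***=
++++++++++++++++++++++++++++++++++++++=++++=+**#%%@@@@@@@@@@
++++++++++++++++++++++++++++++++++++++=++++=+++++++*#%%@@@@@
#***+++++++++++++++++++++++++++++++++++++++=+++++++++++++*#%
@@@@%##***++++++++++++++++++++++++++++++++++++++++++++++++++
```

Request:
{"name": "jog_arm", "arguments": {
  "deltas": "0 0 0 -4 0;0 0 0 -5 0;-0.1 0 0 -5 0;-0.2 0 0 -5 0;-0.4 0 0 -5 0;-1 0 0 -5 0;-1 0 0 -5 0;-1 0 0 -5 0;-1 0 0 -5 0;-1 0 0 20 0;-1 0 0 50 0;-1 0 0 90 0;-1 0 0 130 0;-1 0 0 130 0"
}}

```text
time: 19.85
eef_pos: [0.4643, -0.031, 0.2683]
tool_rot: [[-0.916, -0.4, 0.011], [-0.4, 0.916, 0.001], [-0.01, -0.004, -1.0]]
force: [1.9, -0.2, 1.2]
gripper_width: 0.998
finger_force: 0.0
```

Request:
{"name": "jog_arm", "arguments": {
  "deltas": "-1 0 40 0 0;-1 0 80 0 0;-1 0 120 0 0;-1 0 160 0 0;-1 0 200 0 0;-1 0 240 0 0;-1 0 240 0 0"
}}

```text
time: 20.43
eef_pos: [0.4609, 0.2143, 0.2599]
tool_rot: [[-0.915, -0.403, -0.0], [-0.403, 0.915, 0.0], [0.0, 0.0, -1.0]]
force: [-0.2, 0.1, -0.1]
gripper_width: 1.001
finger_force: 0.0
```

```bash
python3 st.py
python3 - <<'E'
from bench import snapshot
from h import *
for n in ('top','scene'):
    im=snapshot(n)['image'];cv2.imwrite(f'pics/{n}8.png',im);o=cv2.imread(f'pics/{n}0.png')
    d=cv2.absdiff(im,o).max(2)
    x0,y0=(305,230) if n=='top' else (295,222)
    print(n,x0,y0)
    for a,b in zip(im[y0:y0+(50 if n=='top' else 60),x0:x0+50],o[y0:,x0:x0+50]):
        f=lambda q:''.join(" .:-=+*#%@"[min(9,int(v.mean())//24)] for v in q)
        print(f(a),'|',f(b))
E
```

```text
20.43 [  47.1    3.8  -18.    -0.   -68.2 -113.4] [0.4609 0.2143 0.2599] yaw -156.26 w 88.1 ff 0.0 F [-0.2  0.1 -0.1]
top 305 230
+++++++++++++++++++++++++++++++++++++++++++++**+++ | =====+=+++==+=+====+====+===+==+=======+====++++==
======++=======+========================+===++++== | =============================================++===
=====-=======================================++=== | -------==-----------------------------------===---
=-===-========-==========---===----------==-=+==-- | ------===-----------------------------------===---
=============-=====-===--=-==--=--------=====++=-- | -------==-----------------------------------====--
=-==========================--------------=-=+==== | ------===-----------------------------------===---
-==============-==-======-==-------------====+==== | ------===-----------------------------------=+=---
=========================-----------------===++=-= | -------=------------------------------------===---
==============-========---:::------------====+==== | ------===-----------------------------------=+=---
=============-=======--::::..:----
[... 9783 characters left out ...]
...------: ...::::::::: | :::----------:.        .....:------:  ...:::::::::
:::-----------:.        .....-=-----:. ...:::::::: | :::-----------:.        ....:------:  ...:::::::::
::::----------::        ...:-=+=---:.......::::::: | ::::----------::        ...:=+-----:......::::::::
:::::----------:.        ..::---::.....   ...::::: | ::::-----------:.        ..:-=--::.....   .:::::::
-::::-----------:        ...:::.....      ..:::::: | -::::-----------:        ...::......      ..::::::
+==-------------:.        .......         ...::::: | +==-------------:.        .......         ..::::::
####*++===-------:.        ...            ...:-::: | ####*+====-------:.        ...            ..:-::::
```

Request:
{"name": "jog_arm", "arguments": {
  "deltas": "1 -14.5 -27 0 0.116;1 -14.5 -27 -20 0.116;1 -14.5 -27 -60 0.116;1 -14.5 -27 -100 0.116;1 -14.5 -27 -140 0.116;1 -14.5 -27 -175 0.116;1 -14.5 -27 -208 0.116;1 -14.5 -27 -208 0.116;1 -14.5 -27 -208 0.116;1 -14.5 -27 -208 0.116",
  "newtons": 20
}}

```text
time: 21.37
eef_pos: [0.447, 0.1818, 0.0545]
tool_rot: [[-0.864, -0.503, 0.001], [-0.503, 0.864, 0.0], [-0.001, -0.0, -1.0]]
force: [0.3, -0.2, 1.3]
gripper_width: 0.303
finger_force: 0.0
```

Request:
{"name": "jog_arm", "arguments": {
  "deltas": "1 8.6 5.1 0 0;1 17.2 10.1 0 0;1 24 14.2 0 0;1 31 18.2 0 0;1 38 22.3 0 0;1 45 26.3 0 0;1 52 30.5 0 0;1 60 35.2 0 0;1 68.5 40.3 0 0;1 77 45.3 0 0;1 86 50.5 0 0;1 86 50.5 0 0"
}}

```text
time: 22.37
eef_pos: [0.5348, 0.2341, 0.0532]
tool_rot: [[-0.864, -0.503, 0.002], [-0.503, 0.864, 0.001], [-0.003, -0.0, -1.0]]
force: [0.8, 0.4, 0.5]
gripper_width: 0.006
finger_force: 0.0
```

```bash
python3 st.py
```

```text
22.37 [ 4.280e+01  2.240e+01 -2.380e+01  1.000e-01 -4.360e+01 -1.027e+02] [0.5348 0.2341 0.0532] yaw -149.78 w 0.5 ff 0.0 F [0.8 0.4 0.5]
```

Request:
{"name": "jog_arm", "arguments": {
  "deltas": "1 6.6 6 0 0;1 14 11 0 0;1 22 16 0 0;1 30.5 21 0 0;1 39 26 0 0;1 45.5 30 0 0;1 49 32 0 0;1 49 32 0 0"
}}

```text
time: 23.03
eef_pos: [0.5824, 0.2651, 0.053]
tool_rot: [[-0.864, -0.503, 0.001], [-0.503, 0.864, 0.001], [-0.001, -0.0, -1.0]]
force: [-0.5, 0.2, -0.1]
gripper_width: 0.005
finger_force: 0.0
```

```bash
python3 st.py
python3 - <<'E'
from bench import snapshot
from h import *
im=snapshot('scene')['image'];cv2.imwrite('pics/s9.png',im)
ov=[.646,.3096,np.radians(30.5)]
for x in(.03,.045,.06): print(x,proj('scene',w([*w(ov,[[x,0,0]])[0,:2],ov[2]],[[-.066,-.075,.066],[-.066,.075,.066],[-.066,-.075,.014]],.012)).round(1).tolist())
x0,y0=345,165
for a in im[y0:y0+55,x0:x0+80]: print(''.join(" .:-=+*#%@"[min(9,int(v.mean())//24)] for v in a))
E
```

```text
23.03 [  41.9   26.7  -16.2    0.   -46.9 -101.8] [0.5824 0.2651 0.053 ] yaw -149.81 w 0.5 ff 0.0 F [-0.5  0.2 -0.1]
0.03 [[395.6, 192.4], [363.3, 165.0], [393.5, 208.1]]
0.045 [[400.1, 190.7], [367.6, 163.6], [397.9, 206.3]]
0.06 [[404.6, 189.0], [372.0, 162.1], [402.3, 204.6]]
.....:.......::.. .--------------------------   ..:::..     .:-==*#%%%%%%%%%%%%%
.............:::.. .:---------=--------------  .:::::::.      :-==*#%%%%%%%%%%%%
..............:::.. .:----------------------: .::::::::.       .-==+#%%%%%%%%%%%
................::.. .:-------------------::...::::::::.        .:-=+*%%%%%%%%%%
..................:.. .:---------------::.....:::::::::..        .-===*#%%%%%%%%
...............:......  .-----------::.........::::::::..         .:-==+#%%%%%%%
........... .::::....:.. .:------::...................:..           :-==+#%%%%%%
.............:........:.. .:--::.........................    .::.    .-==+*%%%%%
.......................:.. .............:.:....:...........::-==-.    .-===*#%%%
........................... ....:......:............:::...:-=====:.    :=====+#%
..........
[... 2934 characters left out ...]
-----------------------------:::-==================-
######################*=--==----==-----------------------:::-==================-
#######################*=+#*====---------------------::::::::-=================-
###############################*---=-------------::..:::..:::::-===============-
##############################*=---------------:............::::-==============-
############################*=-----=--------:::.............:::::-============--
#########################*+=---==-+*------:..................:::::-===========--
#######################*=----=-+*------::......................::::-==========-=
####################*+=---===++------:.........................:::::-===========
```

Request:
{"name": "jog_arm", "arguments": {
  "deltas": "1 3.4 2 0 0;1 6.9 4 0 0;1 8.6 5 0 0;1 8.6 5 0 0"
}}

```text
time: 23.42
eef_pos: [0.5894, 0.2689, 0.053]
tool_rot: [[-0.864, -0.503, -0.001], [-0.503, 0.864, -0.001], [0.001, -0.0, -1.0]]
force: [-3.5, -3.2, 2.7]
gripper_width: 0.005
finger_force: 2.1
```

Request:
{"name": "jog_arm", "arguments": {
  "deltas": "1 1.7 1 0 0;1 3.4 2 0 0;1 3.4 2 0 0;1 3.4 2 0 0"
}}

```text
time: 23.75
eef_pos: [0.5895, 0.2689, 0.0525]
tool_rot: [[-0.865, -0.502, -0.006], [-0.502, 0.865, -0.004], [0.008, -0.0, -1.0]]
force: [-14.3, -5.5, 10.5]
gripper_width: 0.007
finger_force: 7.6
```

Request:
{"name": "jog_arm", "arguments": {
  "deltas": "1 -4 -2.3 0 0;1 -12 -7 0 0;1 -25 -15 0 0;1 -34 -20 0 0;1 -34 -20 0 0;1 -34 -20 40 0;1 -34 -20 80 0;1 -34 -20 120 0;1 -60 -20 160 0;1 -80 -20 170 0;1 -80 -20 170 0;1 -80 -20 170 0"
}}

```text
time: 24.75
eef_pos: [0.5132, 0.2522, 0.2252]
tool_rot: [[-0.864, -0.504, 0.003], [-0.504, 0.864, 0.003], [-0.005, 0.001, -1.0]]
force: [0.2, 0.4, 0.1]
gripper_width: 0.007
finger_force: 0.0
```

```bash
python3 st.py
python3 - <<'E'
from bench import snapshot
from h import *
im=snapshot('scene')['image'];o=cv2.imread('pics/scene0.png')
x0,y0=345,165
for a in im[y0:y0+55,x0:x0+80]: print(''.join(" .:-=+*#%@"[min(9,int(v.mean())//24)] for v in a))
b=cv2.absdiff(im,o).max(2)
for nm,(x,y,w_,h_) in dict(tongs=(310,225,30,55),rack=(270,330,150,80),meter=(375,255,60,50),flux=(275,435,35,45),driver=(238,165,55,40)).items(): print(nm,b[y:y+h_,x:x+w_].mean().round(1),(b[y:y+h_,x:x+w_]>50).mean().round(3))
E
```

```text
24.75 [  45.8   11.2  -13.9    0.   -64.6 -105.5] [0.5132 0.2522 0.2252] yaw -149.75 w 0.6 ff 0.0 F [0.2 0.4 0.1]
-::::::::::::::-===============+##+---:         ..:::::.    .-===*#%%%%%%%%%%%%%
-::::::::::::::-=================**=---:.     ...:::::::     .:===+#%%%%%%%%%%%%
=---------------==================+*==--:.    .::::::-=-      .:--=+##%%%%%%%%%%
=::::::::::::::-=================--+##=--:.   .:.:::::--.       .:-=+*#%%%%%%%%%
-::::::::::::::-=============-===---=**----.  .:::.:::-:.        .-===*#%%%%%%%%
..:::::::::::::-====================--------:......:::::.         .:--=+#%%%%%%%
...::::::::::::-===================----------:..:..:::::.           :-==+##%%%%%
......:::::::::-================--------------::...::::.    ..::.    .-===*#%%%%
........::::::::-===============---------------::.::....  .::-==-.    .-===+##%%
..........:::::::-============------------------::...    .:-=====:.    :-====+#%
.............:::::-===========--------------------:.    .:::-====-:    :======+#
..............:::::-=========----------------------:.   .::::-===-:    :=======*
..............
[... 2843 characters left out ...]
--------------------------=------:-----==================-
#########*======-------------------------------------::::::::-=================-
###############*---==----------------------------::::::::::::::-==============--
###############*=-+**=--------------------------::::::::::::::::-=============--
################*=--+*----------------------::--:::::::::::::::::-============--
#################*===---------------------:....:::::::::::::::::::-===========--
###################*=------------------::........::::::::::::::::::-==========--
####################*---------------::............::::::::::::::::::-=========--
tongs 8.0 0.023
rack 2.6 0.012
meter 1.0 0.0
flux 0.9 0.0
driver 8.7 0.001
```

Request:
{"name": "jog_arm", "arguments": {
  "deltas": "1 -30 -40 30 0;1 -40 -80 60 0;1 -50 -120 60 0;1 -60 -160 60 0;1 -60 -200 60 0;1 -60 -240 60 0;1 -60 -280 60 0;1 -60 -280 60 0"
}}

```text
time: 25.47
eef_pos: [0.4525, -0.0324, 0.2822]
tool_rot: [[-0.865, -0.501, -0.001], [-0.501, 0.865, -0.001], [0.002, -0.0, -1.0]]
force: [0.4, 0.3, -0.8]
gripper_width: 0.008
finger_force: 0.0
```

Run:
```python
from bench import snapshot
from h import *
im=snapshot('top')['image'];o=cv2.imread('pics/top0.png')
ov=[.646,.3096,np.radians(30.5)]
for x in(.05,.06): print(x,proj('top',w([*w(ov,[[x,0,0]])[0,:2],ov[2]],[[-.12,-.04,.044],[-.12,.04,.044],[-.066,-.075,.066],[-.066,.075,.066]],.012)).round(1).tolist())
print('orig',proj('top',w([.5809,.2663,np.radians(30.1)],[[-.12,-.04,.044],[-.12,.04,.044],[-.066,-.075,.066],[-.066,.075,.066]],.012)).round(1).tolist())
x0,y0=185,165
print(x0,y0)
for a in im[y0:y0+75,x0:x0+80]: print(''.join(" .:-=+*#%@"[int(np.clip((v.mean()-60)/16,0,9))] for v in a))
```

```text
0.05 [[235.4, 201.6], [210.8, 215.9], [235.5, 177.7], [188.9, 204.7]]
0.06 [[233.7, 198.6], [209.1, 212.9], [233.7, 174.6], [187.1, 201.7]]
orig [[259.3, 240.0], [234.5, 254.3], [259.8, 216.3], [212.8, 243.3]]
185 165
**%@@@@@@@@@@@@@@@@@@@@@@@@@%@@@%%%%%%%##%%##*+-.     .::::::::::::::::.. . .   
%%%%@@@@@@@@@@@@%@@@@@@%@@@@@@@%%%%%%@%####*+-:        .::::::::::::::...     . 
@@@@%@@@@@@@@@@@@@@@@@@@@@@@%@%%%@@%%@@%#*+=:          :::::::::::::... .  . .  
@@%@@@%@%@@@@@@@@@@@@@@@%@@@@%%%@@@%@@%#*=:.    ..    .::::::::::::.... . ....  
@@@@@@@%%@@@@@@@@@@@@@%@%@@@@%%@@@@@@%#+-:    .::.   .:::::::::::....    . ..   
@@%@%@%%%%@@@@@@@@@@@@@%@@@@@@@@@@@%%#=:    .::-::. .::::::::::....    . .  . . 
@@@@@%@%%@@@@@@@@@@@@@@@%@@@@@@@@%%#+-.    .:----:....::::::::.....   .....  .. 
@@@%@@@%%@@@%@%@@@@@@@@@@%@@@@@@%#+=.      ::---::....::::::....   ..  .   . ...
@@@@%%%%@%@%@%@@@@@@@@@%@%@%@@%%*=:        .:::-:.   .::::...   .  .. .. ... .. 
@@@@@@%%%@@@@%%@%@@@@@@@@@@@%%#+-.         .::..   ....:.....  . .     . . .....
@@@@@%@%@@%%@%@%%%@@@@@@@@%%#+-:         :==-.     ..::...   .. .   ... 
[... 4489 characters left out ...]
%###%%%%%%%%%%%%@%+-....:..::.:::..::.:::::::::::::..::
..............::......:=#%%##%%%%%%%%%%%%%%+:...:..::.::.::.::.::::.::..:..:....
..... ........::.......:+#%###%%%%%%%%%%%%%+:...:.::::.:::.:::.:::::::::.:.:::::
. ...........:::.... . .:+#%###%%%%%%%%%%%%*-:...:..:..::::::::::::::.:::..::...
 ............:-:.........=#%%###%%%%%%%%%%%#=::...:.:.::::::::...::::::.....:..:
... . .. .. .:::....... .-+%%#*#%%%%%%%%%%%#=:...:::.::::::::.::::::.::.........
.. . ........:-:.........:=*%%##%%%%%%%%%%%#=:.:...:::..::::::::.::::......     
...... .......-:........ .:+#%#*#%%%%%%%%%%#=::..::.:..:.::::::::::::.....:.    
.............:-:...........-*%%**#%%%%%%%%%%*-:.:.:.:::..:::::::.:.....:::::.
```

```bash
python3 -c "
from bench import ticket
print(ticket.hand_in())"
```

```text
the job is handed in; nothing more can be done
None
```

The job is handed in (the hand-in returned no verdict): the heat sink was carried in the tongs and laid flat in the tray, the tongs are back upright in their socket, and the tray was pushed in until it stopped hard at the oven face; these end states come from camera and force readings.

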